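# Dispense a dropper bottle with the rocker lever

### The arm

A 7-joint arm with a two-finger parallel gripper is mounted at the origin on the work surface; the furniture and walls round the work are solid. World frame = base frame: x ahead of the robot, y to its left, z up, the work surface at z = 0. Lengths are in m, angles in rad, forces in N, time in s.
With the tool pointing down it reaches from about 0.425 to 0.925 m from the base axis. Payload 6.8 kg.
Tool frame: the origin (TCP) lies on the centre line of the jaws, within the pads' length; the fingertips stand 8 mm ahead of it and the grasp point (between the pads) lies 11 mm behind it (bot.tips_ahead is the distance from the TCP to the fingertips, in m); z points along the fingers, y is the line along which they close (so a half turn about z gives the same grasp; the last joint's range is limited). The gripper opens to 85 mm and grips with 20 to 120 N. Pads are 22 mm wide; open, the fingers measure 114 mm over their backs; the gripper's body (76 mm by 85 mm) begins 54 mm behind the grasp point. The pads swing forward as they close: fully open they stand 13 mm farther back than shut.
Start: joints at [1.002, 0.477, 0.022, 1.555, -0.011, 1.109, -0.083], TCP at [0.3, -0.605, 0.239] pointing down, gripper open.
Joint ranges: [-2.96, 2.96], [-0.34, 2.1], [-1.41, 1.46], [0.24, 2.44], [-1.37, 4.51], [0.17, 1.92], [-2.96, 2.96]. Speed limits (rad/s): [2.39, 2.39, 3.14, 3.14, 3.14, 3.14, 3.14].

### API

Orientations are given as a unit quaternion [w, x, y, z].
In Python, from station import bot gives the robot as it stands.
- The arm moves only by the tool send_rows, never from a script. Its argument "deltas" is text: rows parted by semicolons, each of 4 numbers parted by spaces: the shift along the tool's x, y, z in m, then the turn about the tool's z in degrees. In form: x y z spin; .... A call has 1 to 5 rows; each row is the pose to reach, as a shift and turn from the pose commanded when the call began, along the tool's axes at that moment; what a row does not reach only later rows make up. A row lasts 1/10 s, in which the tool goes at most 50 mm and 8.59 degrees, less where a joint would pass 70% of its speed; a pose out of reach is approached as far as the arm can. A call with a gripper value outside its range is refused whole. "claw" is the opening, from 0 (shut) to 1 (fully open), set as the call begins (left out, the last holds). The fingers move at their own pace and stop on an object; "force" is the grip in N (left out, the last holds). Time passes only in rows, so rows that repeat a pose let the fingers close. It gives the time, the measured TCP pose, the force, the opening and the grip force at its end, in the units of the state.
- bot.get_obs(): the state, without advancing time (a new reading comes with each control period).
- bot.read_camera(name): name is "side" or "top" or "wrist"; returns a dict with "img" (400x640x3 uint8, red, green, blue), "depth" (400x640 float32, m along the optical axis (not along the pixel's ray), 0 where there is no reading), "fx", "fy", "cx", "cy" (pixels), "dist_coeffs" ([k1, k2, p1, p2, k3] as OpenCV has them; the pictures are not rectified), "camera_from_world" (4x4, takes a point from world to camera coordinates). Camera axes: x right, y up, looking along -z (the intrinsics and any distortion apply to the point x, -y, -z); pixel columns grow to the right and rows downward; lengths in m; the calibration is good to about 2 mm. A picture is of the moment at which its call begins.
- bot.hand_in(): hands the job in; it is judged then, once.
Trained networks look in a picture, given as the dict that the camera call returned (one of the last four; its "shot" number tells which), for a name from the list of things; names that differ only in an ending like _2 or _b are one class to them, and where a whole thing is asked for, a point or a joint stands for the part that bears it (a point fixed in the world has none). Each returns a list of dicts, best first, with "confidence" (0 to 1); they miss things now and then, are a little off and sometimes report something else, mostly with a low value. They report only what shows in the picture. A call takes as long as a camera call. They do not tell look-alikes from the thing itself.
- bot.masks_of(picture, query): "mask" (400x640 bool, what is visible of it).
- bot.landmark_of(picture, query): "xyz" ([x, y, z] in m, in world coordinates, good to about 4 mm: a listed point, or the origin of a listed thing).
The state is a dict: "t": time; "q": joint angles; "joint_vel": joint speeds; "joint_torque": joint torques, N m; "eef_pos": TCP position; "tool_rot": TCP orientation; "contact_force": force on the tool from outside, world axes, zero at the start; "torque": the same for the moment, N m; "gripper_width": opening from 0.0 (shut) to 1.0 (fully open); "grasp_force": force on a finger pad.
Only numpy, scipy, OpenCV 4.12 (cv2) and the standard library are available. Lean on these libraries where they do the work, as an engineer would, in place of code of your own. Each camera call takes 0.05 s, during which the arm holds its last target. There are 200 camera calls.

### The job

Press down the grey paddle of the lever over the lane that holds the dropper bottle, so that its gate lifts and the bottle rolls out into the tray, then let the paddle come up again so that the gate is shut. Press it with the fingertips; do not touch or lift the bottle or the vial, leave the other lane's lever alone, and do not disturb the things standing beside the dispenser.

Things in the scene. Friction and masses are not known exactly. Their poses are not given: they have to be found in the camera images.
- dispenser: fixed two-lane gravity dispenser, white plastic and aluminium, 256 x 222 mm, side walls 66 mm and pivot posts 98 mm high, yawed up to 0.4 rad either way; origin at the centre of its underside, x away from its tray, y across the lanes, z up. Lane centres at y = +54 mm (left) and -54 mm (right), 98 mm wide inside; ramps of 14 degrees fall towards -x to a gate at x = -25 mm
- tray (a point): centre of the tray floor, 78 mm to the -x side of the dispenser's centre and 11 mm above the worktop; the tray is 85 mm long in x, as wide as both lanes, front wall 34 mm high; axes as the dispenser's
- lever_left (a joint): rocking lever with a comb-shaped gate, over the left (+y) lane, rad: 0 = paddle up, gate shut; grows as the paddle goes down and the gate lifts, to a stop at 0.45. A bottle passes under the gate from about 0.32. A spring brings it back to 0; about 4.5 N on the paddle starts it, about 7 N holds it at the stop. Pivot along the dispenser's y at x = 45 mm, z = 85 mm
- lever_right (a joint): the same for the right (-y) lane
- paddle_left (a point): grey ribbed press paddle, 36 x 46 x 8 mm, at the rear (+x) end of the left lever; origin at the centre of its top face, 96 mm above the worktop when up, 69 mm behind the pivot; x along the lever to its rear, z up out of the face (tilts with the lever). Fully pressed, the origin is 31 mm lower and 2 mm nearer the pivot. The other paddle's centre is 108 mm away
- paddle_right (a point): the same on the right lever
- dropper: white dropper bottle with a tapering nozzle, 27 mm diameter x 85 mm long, lying across one of the two lanes behind its gate; origin at the centre of its base, z along the bottle to the nozzle (along the dispenser's +y, so the base lies 42 mm to the -y side of its lane's centre)
- vial: blunt straight-sided white vial with a flat ribbed screw cap, 26 mm diameter x 82 mm long, lying in the other lane the same way; origin at the centre of its base, z towards the cap
- jar: white screw-top reagent jar, 50 mm diameter x 98 mm, standing on the +y side of the dispenser; origin at the centre of its underside, z up
- scoop_cup: small white cup, 45 mm diameter x 30 mm, standing on the -y side of the dispenser; origin at the centre of its underside
- rotor_disc: flat black disc, 49 mm diameter x 12 mm, lying on the -y side of the dispenser; origin at the centre of its underside
There are look-alikes about, which are no part of the job. What is shaped like the dropper but black or orange is not meant.

How it is judged:
By the outcome, as a careful person would: the job done as asked, in the order asked, and still so for the second after the job is handed in, with the robot touching nothing.
It also fails if it takes over 32 s, if anything falls off the work surface, if the arm or the gripper's body presses on something with over 40 N, if the wrist force passes 120 N, or if a joint passes its speed limit or range.

## Working session

There is one attempt and no reset: what is moved stays moved. The work goes in short steps, Python scripts to look and compute and a tool call to move; the robot and the scene stay as the last step left them, time stands still between calls to the robot, and variables do not carry over. Pictures are saved under pics/ and viewed, at most 10 in all, crops included, and the job is handed in when it is done.

Besides the shell and the picture viewer there is one more tool, called after "Call:" as name(argument=value, ...) on one line, values as JSON. send_rows: Moves the arm, as the interface text tells. Its arguments: {"type":"object","properties":{"deltas":{"type":"string"},"claw":{"type":"number"},"force":{"type":"number"}},"required":["deltas"]}

```bash
mkdir -p pics; python3 - <<'E'
from station import bot
import cv2,numpy as np
o=bot.get_obs();print(o['t'],o['eef_pos'],o['tool_rot'],o['gripper_width'],bot.tips_ahead)
ims=[]
for c in ['top','side']:
    p=bot.read_camera(c);ims.append(p['img'])
    cv2.imwrite(f'pics/{c}0.png',p['img'][:,:,::-1])
    for q in ['paddle_left','paddle_right','dropper','vial','dispenser','jar','scoop_cup','rotor_disc','tray']:
        print(c,q,[(np.round(r['xyz'],3).tolist(),round(r['confidence'],2)) for r in bot.landmark_of(p,q)[:3]])
E
```

```text
0.0 [ 0.29983407 -0.60410655  0.23832817] [-8.73662731e-04  9.73580142e-01  2.28343741e-01 -2.84049633e-04] 1.0008810265278338 0.008
top paddle_left [([0.587, 0.04, 0.096], 0.94)]
top paddle_right [([0.597, -0.068, 0.092], 0.73)]
top dropper [([0.652, -0.178, 0.014], 0.83), ([0.385, -0.222, 0.008], 0.75), ([0.295, 0.242, 0.014], 0.56)]
top vial [([0.472, -0.015, 0.046], 0.62)]
top dispenser [([0.475, -0.027, -0.001], 0.56), ([0.597, -0.068, 0.094], 0.55)]
top jar [([0.495, 0.13, 0.003], 0.56)]
top scoop_cup [([0.45, -0.204, -0.0], 0.59)]
top rotor_disc [([0.546, -0.188, 0.001], 0.55)]
top tray [([0.4, -0.03, 0.009], 0.6)]
side paddle_left []
side paddle_right [([0.599, -0.071, 0.096], 0.73), ([0.398, -0.028, 0.014], 0.16)]
side dropper [([0.292, 0.239, 0.016], 0.7), ([0.388, -0.226, 0.014], 0.53), ([0.473, -0.12, 0.043], 0.45)]
side vial [([0.469, -0.014, 0.048], 0.66)]
side dispenser [([0.482, -0.022, -0.003], 0.71)]
side jar [([0.5, 0.129, 0.002], 0.85)]
side scoop_cup [([0.449, -0.203, -0.003], 0.51)]
side rotor_disc [([0.547, -0.186, -0.002], 0.6)]
side tray [([0.401, -0.031, 0.012], 0.77)]
```

View pics/top0.png

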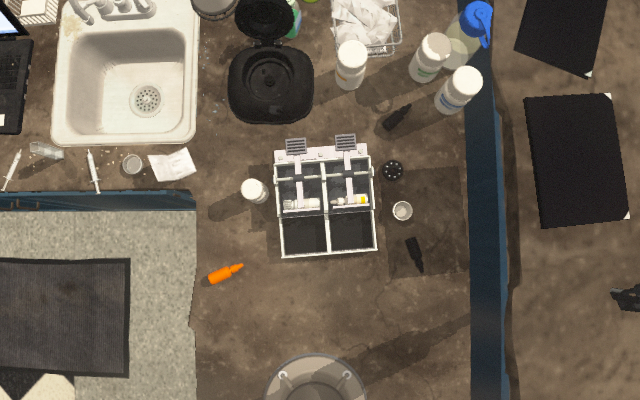

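View pics/side0.png

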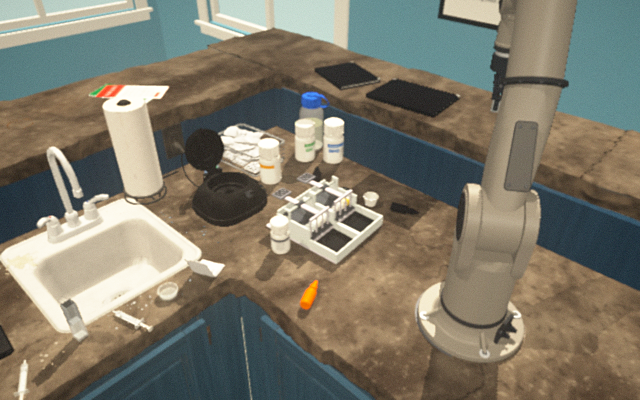

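The top view shows the dispenser at columns 275-375, rows 145-255. Its two paddles are at (296,146) and (346,142), with one bottle behind each gate at (300,204) and (350,201). I'll zoom in to tell the bottles apart.

```bash
python3 - <<'E'
import cv2,numpy as np
t=cv2.imread('pics/top0.png')[185:215,275:380];s=cv2.imread('pics/side0.png')[170:260,265:390]
t=cv2.resize(t,None,fx=7,fy=7,interpolation=cv2.INTER_CUBIC);s=cv2.resize(s,None,fx=4,fy=4,interpolation=cv2.INTER_CUBIC)
o=np.zeros((210+360,735,3),np.uint8);o[:210]=t;o[210:,:500]=s
cv2.imwrite('pics/z.png',o)
E
```

```text
(no output)
```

View pics/z.png

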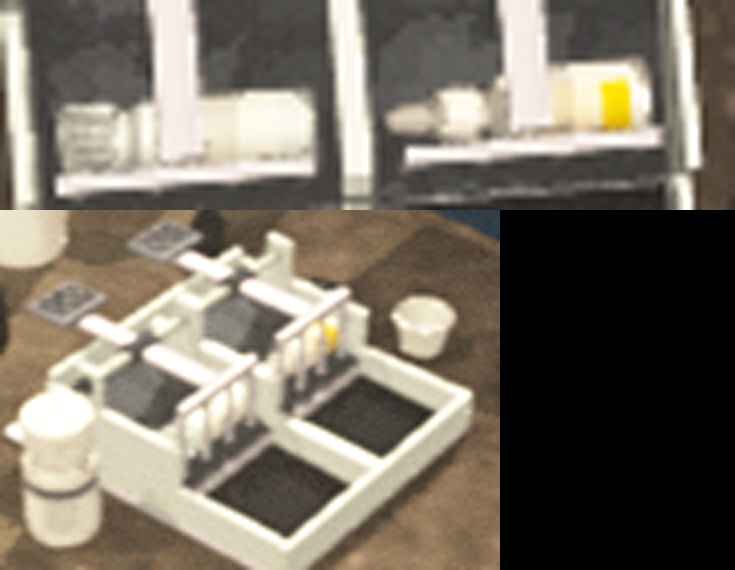

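The zoom shows the yellow-banded dropper bottle in the right (-y) lane, with its tapering nozzle towards +y. The ribbed-cap vial is in the left lane, so paddle_right at about (0.598, -0.069, 0.096) is the target. I'll raise the tool and close the fingers, then check the heights along the route.

Call:
send_rows(deltas="0 0 -0.04 0; 0 0 -0.08 0; 0 0 -0.1 0; 0 0 -0.1 0", claw=0, force=40)

```text
t: 1.4
eef_pos: [0.3009, -0.6061, 0.3437]
tool_rot: [0.003, 0.974, 0.228, 0.001]
contact_force: [-0.0, 0.1, -0.2]
gripper_width: 0.329
grasp_force: 0.0
```

```bash
cat > h.py <<'E'
import numpy as np,cv2
def cloud(p):
    K=np.array([[p['fx'],0,p['cx']],[0,p['fy'],p['cy']],[0,0,1]])
    v,u=np.mgrid[:400,:640];uv=np.stack([u,v],-1).reshape(-1,1,2).astype(float)
    n=cv2.undistortPoints(uv,K,np.array(p['dist_coeffs']))[:,0]
    d=p['depth'].reshape(-1);c=np.c_[n[:,0]*d,-n[:,1]*d,-d,np.ones(len(d))]
    w=(np.linalg.inv(p['camera_from_world'])@c.T).T[:,:3];w[d==0]=np.nan
    return w.reshape(400,640,3)
E
python3 - <<'E'
from h import *; from station import bot
w=cloud(bot.read_camera('top')).reshape(-1,3)
for x in np.arange(.3,.9,.05):
    print(round(x,2),[round(float(np.nanmax(w[(abs(w[:,0]-x)<.025)&(abs(w[:,1]-y)<.025),2],initial=-1)),2) for y in np.arange(-.7,.1,.05)])
E
```

```text
0.3 [-1.0, 0.23, 0.23, 0.23, 0.23, 0.23, 0.23, 0.23, 0.01, 0.02, 0.0, 0.0, 0.0, 0.0, 0.0, 0.0]
0.35 [-1.0, 0.23, 0.23, 0.23, 0.23, 0.23, 0.23, 0.17, 0.0, 0.03, 0.03, 0.04, 0.04, 0.04, 0.04, 0.04]
0.4 [-1.0, 0.23, 0.25, 0.25, 0.25, 0.25, 0.24, 0.17, 0.01, 0.03, 0.03, 0.04, 0.02, 0.04, 0.02, 0.04]
0.45 [-1.0, 0.23, 0.25, 0.25, 0.25, 0.25, 0.24, 0.17, 0.01, 0.03, 0.03, 0.07, 0.09, 0.09, 0.09, 0.09]
0.5 [-1.0, 0.23, 0.25, 0.25, 0.25, 0.25, 0.25, 0.17, 0.0, 0.0, 0.01, 0.1, 0.1, 0.1, 0.1, 0.1]
0.55 [-1.0, 0.23, 0.25, 0.25, 0.25, 0.25, 0.25, 0.17, 0.01, 0.0, 0.02, 0.1, 0.1, 0.1, 0.1, 0.1]
0.6 [-1.0, 0.23, 0.25, 0.25, 0.25, 0.25, 0.25, 0.22, 0.01, 0.0, 0.01, 0.01, 0.1, 0.1, 0.1, 0.1]
0.65 [-1.0, 0.23, 0.25, 0.25, 0.25, 0.25, 0.25, 0.23, 0.01, 0.01, 0.03, 0.03, 0.01, 0.0, 0.02, 0.07]
0.7 [0.23, 0.23, 0.23, 0.25, 0.25, 0.24, 0.23, 0.23, 0.15, 0.02, 0.03, 0.01, 0.01, 0.01, 0.07, 0.09]
0.75 [0.23, 0.23, 0.23, 0.25, 0.25, 0.25, 0.25, 0.23, 0.15, 0.14, 0.01, 0.0, 0.14, 0.14, 0.08, 0.09]
0.8 [0.23, 0.23, 0.25, 0.25, 0.25, 0.25, 0.25, 0.23, 0.2, 0.14, 0.01, 0.08, 0.14, 0.14, 0.08, 0.09]
0.85 [0.23, 0.23, 0.25, 0.25, 0.25, 0.25, 0.24, 0.23, 0.2, 0.14, 0.09, 0.09, 0.09, 0.08, 0.04, 0.22]
0.9 [0.23, 0.23, -1.0, -1.0, -1.0, -1.0, 0.18, 0.17, 0.0, 0.01, 0.08, 0.1, 0.11, 0.1, 0.05, 0.14]
```

The upper counter and what lies on it reach z = 0.25, so the fingertips at 0.335 clear it. I'm crossing to above the paddle.

Call:
send_rows(deltas="0.04 -0.027 0 4; 0.08 -0.055 0 8; 0.12 -0.082 0 12; 0.16 -0.11 0 16; 0.2 -0.137 0 21")

```text
t: 1.95
eef_pos: [0.4184, -0.3906, 0.3376]
tool_rot: [-0.001, 0.999, 0.046, -0.001]
contact_force: [0.8, -0.6, 1.4]
gripper_width: -0.001
grasp_force: 0.0
```

```bash
cat > g.py <<'E'
from h import *; from station import bot
from scipy.spatial.transform import Rotation as R
import sys
o=bot.get_obs();q=o['tool_rot'];r=R.from_quat([q[1],q[2],q[3],q[0]])
print(o['t'],o['eef_pos'],'toolx deg',np.degrees(np.arctan2(*r.as_matrix()[[1,0],0])))
T=np.array(eval(sys.argv[1]));print('delta tool',r.inv().apply(T-o['eef_pos']))
E
python3 g.py "[.598,-.069,.2]"
```

```text
1.95 [ 0.41837106 -0.39056871  0.33760479] toolx deg 5.222762398506657
delta tool [ 0.20841667 -0.30363129  0.13776284]
```

Call:
send_rows(deltas="0.025 -0.037 0 0; 0.05 -0.075 0 0; 0.075 -0.112 0 0; 0.1 -0.15 0 0; 0.125 -0.187 0 0")

```text
t: 2.45
eef_pos: [0.525, -0.193, 0.3377]
tool_rot: [-0.0, 0.999, 0.047, -0.001]
contact_force: [-0.2, -0.7, 0.5]
gripper_width: 0.001
grasp_force: 0.0
```

Call:
send_rows(deltas="0.02 -0.03 0.01 0; 0.03 -0.065 0.04 0; 0.04 -0.1 0.08 0; 0.04 -0.11 0.1 0; 0.04 -0.11 0.1 0")

```text
t: 2.95
eef_pos: [0.5515, -0.0787, 0.2345]
tool_rot: [-0.001, 0.999, 0.05, -0.005]
contact_force: [-1.2, -0.3, 0.5]
gripper_width: -0.006
grasp_force: 0.0
```

```bash
python3 - <<'E'
from h import *; from station import bot
for c in ['wrist','top']:
    p=bot.read_camera(c)
    if c=='wrist': cv2.imwrite('pics/w1.png',p['img'][:,:,::-1])
    w=cloud(p)
    for q in ['paddle_left','paddle_right']:
        print(c,q,[(np.round(r['xyz'],3).tolist(),round(r['confidence'],2)) for r in bot.landmark_of(p,q)[:3]])
        for m in bot.masks_of(p,q)[:1]:
            v=w[m['mask']];v=v[v[:,2]>.085];print('mask',m['mask'].sum(),np.nanmin(v,0),np.nanmax(v,0))
E
python3 g.py "[.598,-.069,.11]"
```

```text
wrist paddle_left [([0.587, 0.036, 0.091], 0.8)]
mask 3193 [0.47259091 0.08336327 0.08501714] [0.52799172 0.15390707 0.09958781]
wrist paddle_right [([0.593, -0.069, 0.095], 0.64)]
mask 3347 [ 0.45530217 -0.09497962  0.08507905] [ 0.61738891 -0.04414712  0.09732049]
top paddle_left [([0.59, 0.038, 0.096], 0.68)]
mask 816 [ 0.44641655 -0.01500005  0.08500502] [0.60973859 0.06047386 0.09950015]
top paddle_right [([0.599, -0.069, 0.092], 0.64)]
mask 512 [ 0.45424142 -0.09703762  0.08500137] [ 0.57878501 -0.04277634  0.57376956]
3.45 [ 0.55493583 -0.08235469  0.23999912] toolx deg 5.344669650234507
delta tool [ 0.0439704  -0.00933119  0.13004682]
```

View pics/w1.png

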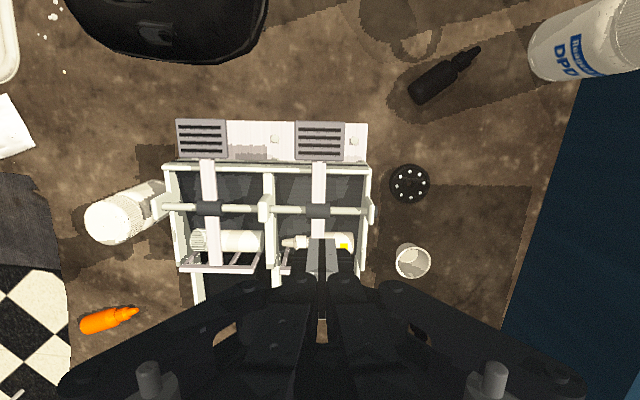

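The wrist view puts the right paddle at pixel (320,140), directly ahead of the fingers, and the dropper with its yellow band at (340,243). This agrees with the (0.598, -0.069) fix. I'm moving above the paddle and then pressing.

Call:
send_rows(deltas="0.025 -0.005 0 0; 0.045 -0.009 0.03 0; 0.045 -0.009 0.07 0; 0.045 -0.009 0.1 0; 0.045 -0.009 0.115 0")

```text
t: 3.95
eef_pos: [0.5971, -0.0687, 0.1216]
tool_rot: [-0.0, 0.999, 0.047, -0.002]
contact_force: [-0.4, -0.6, -0.1]
gripper_width: 0.002
grasp_force: 0.0
```

```bash
python3 - <<'E'
from h import *; from station import bot
p=bot.read_camera('wrist');cv2.imwrite('pics/w2.png',p['img'][:,:,::-1])
print([r['xyz'] for r in bot.landmark_of(p,'paddle_right')])
E
python3 g.py "[.599,-.069,.08]"
```

```text
[[0.5931, -0.0746, 0.0935]]
4.05 [ 0.59734193 -0.06871832  0.12253898] toolx deg 5.392587142946024
delta tool [0.0017819  0.00045705 0.04253245]
```

View pics/w2.png

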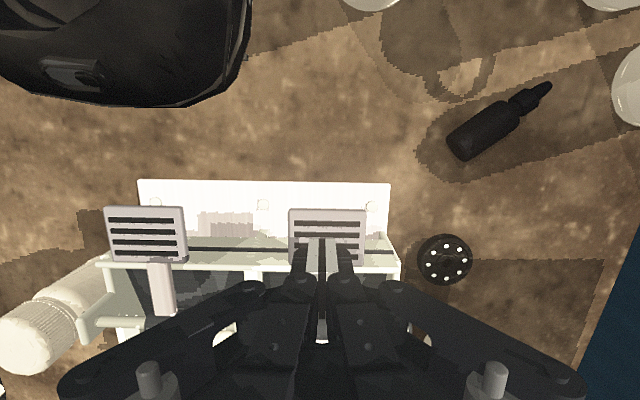

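The fingertips at (323,240) sit over the right paddle, which spans columns 290-365 and rows 208-262. Pressing now.

Call:
send_rows(deltas="0.002 0 0.015 0; 0.002 0 0.025 0; 0.002 0 0.034 0; 0.002 0 0.041 0; 0.002 0 0.041 0")

```text
t: 4.55
eef_pos: [0.6023, -0.0684, 0.0838]
tool_rot: [0.0, 0.999, 0.047, 0.002]
contact_force: [2.7, -0.3, 3.2]
gripper_width: 0.002
grasp_force: 1.1
```

```bash
python3 - <<'E'
from h import *; from station import bot
o=[]
for c in ['top','side']:
    p=bot.read_camera(c)
    print([(np.round(r['xyz'],3).tolist(),round(r['confidence'],2)) for r in bot.landmark_of(p,'dropper')])
    i=p['img'][:,:,::-1]; i=i[130:265,255:400] if c=='top' else i[165:265,260:395]
    o.append(cv2.resize(i,(390,400),interpolation=cv2.INTER_CUBIC))
cv2.imwrite('pics/p1.png',np.hstack(o)); print(bot.get_obs()['t'],bot.get_obs()['contact_force'],bot.get_obs()['eef_pos'])
E
```

```text
[([0.294, 0.244, 0.014], 0.79)]
[([0.289, 0.24, 0.012], 0.68), ([0.389, -0.224, 0.015], 0.65), ([0.65, -0.172, 0.015], 0.61), ([0.455, -0.124, 0.038], 0.48)]
4.75 [ 2.92255299 -0.62493794  1.92308954] [ 0.60160775 -0.06838669  0.08405127]
```

View pics/p1.png

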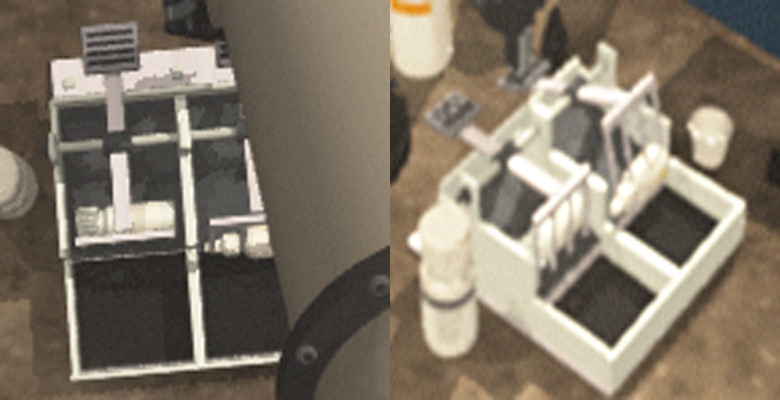

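The right gate is lifted and the dropper is rolling under it. I'll hold and press slightly deeper.

Call:
send_rows(deltas="0 0 0.003 0; 0 0 0.003 0; 0 0 0.003 0; 0 0 0.003 0; 0 0 0.003 0")

```text
t: 5.25
eef_pos: [0.6013, -0.0684, 0.0812]
tool_rot: [0.0, 0.999, 0.047, 0.001]
contact_force: [1.5, 0.0, 6.6]
gripper_width: -0.002
grasp_force: 3.1
```

Call:
send_rows(deltas="0 0 0 0; 0 0 0 0; 0 0 0 0; 0 0 0 0; 0 0 0 0")

```text
t: 5.75
eef_pos: [0.6013, -0.0685, 0.0812]
tool_rot: [0.0, 0.999, 0.047, 0.001]
contact_force: [1.9, 0.7, 6.1]
gripper_width: -0.002
grasp_force: 3.1
```

```bash
python3 - <<'E'
from h import *; from station import bot
p=bot.read_camera('side')
print([(np.round(r['xyz'],3).tolist(),round(r['confidence'],2)) for r in bot.landmark_of(p,'dropper')])
cv2.imwrite('pics/p2.png',cv2.resize(p['img'][165:265,260:395,::-1],(540,400),interpolation=cv2.INTER_CUBIC))
E
```

```text
[([0.291, 0.239, 0.014], 0.8), ([0.386, -0.226, 0.013], 0.75), ([0.652, -0.172, 0.014], 0.54), ([0.377, -0.131, 0.022], 0.42)]
```

View pics/p2.png

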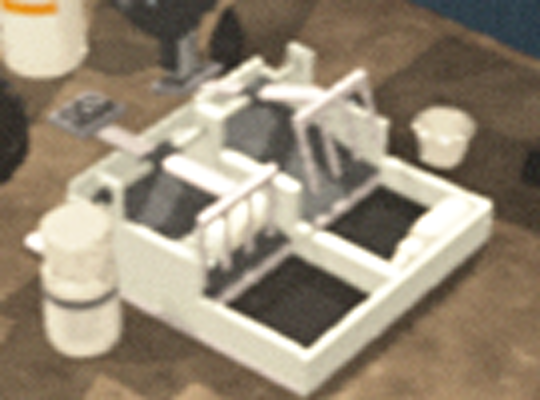

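The dropper now lies in the tray against the front wall at about (445,235), and the gate is still lifted. I'm raising the tool straight up to release the paddle.

Call:
send_rows(deltas="0 0 -0.008 0; 0 0 -0.016 0; 0 0 -0.025 0; 0 0 -0.045 0; 0 0 -0.08 0")

```text
t: 6.35
eef_pos: [0.5969, -0.0684, 0.1582]
tool_rot: [-0.0, 0.999, 0.047, -0.004]
contact_force: [-0.1, -0.9, -0.5]
gripper_width: 0.002
grasp_force: 0.0
```

Call:
send_rows(deltas="0 0 -0.03 0; 0 0 -0.06 0; 0 0 -0.06 0; 0 0 -0.06 0; 0 0 -0.06 0")

```text
t: 6.85
eef_pos: [0.599, -0.0684, 0.2188]
tool_rot: [-0.0, 0.999, 0.047, -0.002]
contact_force: [-0.6, 0.1, -0.3]
gripper_width: -0.007
grasp_force: 0.0
```

```bash
python3 - <<'E'
from h import *; from station import bot
p=bot.read_camera('side')
for q in ['dropper','paddle_right']:print([(np.round(r['xyz'],3).tolist(),round(r['confidence'],2)) for r in bot.landmark_of(p,q)])
cv2.imwrite('pics/p3.png',cv2.resize(p['img'][165:265,260:395,::-1],(540,400),interpolation=cv2.INTER_CUBIC))
E
```

```text
[([0.288, 0.244, 0.014], 0.84), ([0.388, -0.223, 0.016], 0.67), ([0.375, -0.128, 0.023], 0.43), ([0.652, -0.171, 0.015], 0.42), ([0.598, -0.074, 0.098], 0.18)]
[([0.597, -0.074, 0.097], 0.92)]
```

View pics/p3.png

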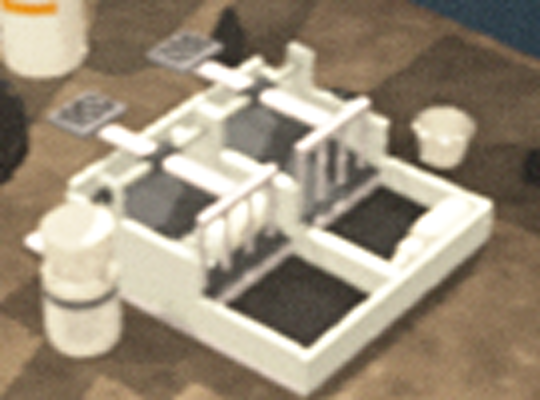

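The right paddle is up again at (185,50) and its gate is shut. The dropper is in the tray, and the vial, jar and cup have not moved.

```bash
python3 -c "
from station import bot
print(bot.hand_in())"
```

```text
the job is handed in; nothing more can be done
None
```

I pressed the right lane's paddle with the fingertips and the dropper bottle rolled into the tray; the paddle is up again, the gate is shut, and the job is handed in at about 7 s.

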